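Put the coin holder to bed and shut the case

ROBOT

A 6-joint arm with a two-finger parallel gripper is mounted at the origin on the work surface. World frame = base frame: x ahead of the robot, y to its left, z up, the work surface at z = 0. Lengths are in m, angles in rad, forces in N, time in s.
With the tool pointing down it reaches from about 0.3 to 0.85 m from the base axis. Payload 5.4 kg.
Tool frame: the origin (TCP) lies at the very end of the fingers, on their centre line; the grasp point (between the pads) lies 19 mm behind it; z points along the fingers, y is the direction in which the jaws open and shut (so a half turn about z gives the same grasp; the last joint's range is limited). The gripper opens to 85 mm and grips with 20 to 120 N. Pads are 22 mm wide; open, the fingers measure 114 mm over their backs; the gripper's body (76 mm by 85 mm) begins 54 mm behind the grasp point. The pads swing forward as they close: fully open they stand 13 mm farther back than shut.
Start: joints at [0.999, 0.158, 1.597, -0, 1.386, -0.21], TCP at [0.204, 0.538, 0.231] pointing down, gripper open.
Joint ranges: [-2.91, 2.91], [-0.94, 2.29], [0.18, 2.7], [-1.29, 4.43], [0.17, 2.64], [-3, 3]. Speed limits (rad/s): [2.57, 2.57, 3.14, 3.14, 3.14, 3.14].

INTERFACE

Orientations are given as a unit quaternion [x, y, z, w].
In Python, from station import arm, vision, ticket gives the robot as it stands.
- The arm moves only by the shell command python3 -m handwheel 'ROWS'. ROWS is JSON, a list of rows, each a list of 5 numbers: the opening, from 0 (shut) to 1 (fully open), then the shift along the tool's x, y, z in mm, then the turn about the tool's z in degrees. A call has 1 to 20 rows; each row is the pose to reach, as a shift and turn from the pose commanded when the call began, along the tool's axes at that moment; what a row does not reach only later rows make up. A row lasts 1/12 s, in which the tool goes at most 41.7 mm and 7.16 degrees, less where a joint would pass 70% of its speed; a pose out of reach is approached as far as the arm can. A call with a gripper value outside its range is refused whole. The fingers move at their own pace and stop on an object; the grip force is fixed at half the most. Time passes only in rows, so rows that repeat a pose let the fingers close. It gives the time, the measured TCP pose, the force and the opening at its end, in the units of the state.
- arm.get_state(): the state, without advancing time (a new reading comes with each control period).
- vision.read_camera(name): name is "scene" or "top" or "wrist"; returns a dict with "image" (420x560x3 uint8, red, green, blue), "depth" (420x560 float32, m along the optical axis (not along the pixel's ray), 0 where there is no reading), "fovy" (degrees; the focal length in pixels is half the picture's height over the tangent of half this angle, whatever the lens; pixels are square), "cx", "cy" (the principal point, pixels), "xyz" and "attitude" of the camera in the world. Camera axes: x right, y down, z forward; pixel columns grow to the right and rows downward; lengths in m; the calibration is good to about 2 mm. The wrist camera is an equidistant fisheye: a pixel r from the principal point sees the ray r / f radians off the axis. A picture is of the moment at which its call begins.
- ticket.job_done(): hands the job in, once; it reports no verdict.
The state is a dict: "clock": time; "qpos": joint angles; "dq": joint speeds; "joint_efforts": joint torques, N m; "position": TCP position; "orientation": TCP orientation; "ft_force": force on the tool from outside, world axes, zero at the start; "torque": the same for the moment, N m; "grip_width": finger opening in m.
Only numpy, scipy, OpenCV 4.12 (cv2) and the standard library are available. Lean on these libraries where they do the work, as an engineer would, in place of code of your own. Each camera call takes 0.05 s, during which the arm holds its last target. There are 200 camera calls.

TASK

Close up the red coin case: one of its two clear coin holders stands on edge at the front of its recess. With a fingertip push that holder over backwards, towards the hinge, so that it lies flat down in its recess, while the lid still stands wide open; then push the lid over until it is fully shut. Do not lift or carry the holders, and leave the other holder and the things around the case where they are.

Things in the scene. Friction and masses are not known exactly. Their poses are not given: they have to be found in the camera images.
- case: Dark red leatherette presentation case, fixed to the table, 130 mm deep (its x) by 166 mm wide (its y), tray 33 mm high. Origin: centre of its underside, on the table. Its +x points from its front (which faces the robot, yaw varies) to the hinge side at the back; z up. In the tray two rectangular recesses lie side by side, each holding one coin holder.
- recess_left (a point): Centre of the floor of the recess at the case's +y side (39 mm from the case's middle, 20 mm above the table). Each recess is 64 mm wide (case y) by 102 mm long (case x, 51 mm to either side of this point) and 11 mm deep (rim 31 mm above the table): longer than a holder, for finger room.
- recess_right (a point): The same for the recess at the case's -y side.
- lid (a joint): Hinge angle of the lid, rad: 0 = fully shut, 1.57 = upright, starts at 1.72 to 2.0 (leaning back, away from the robot's side), stop at 2.05. A friction hinge: the lid stays at any angle where it is left, so it must be pushed all the way, with under 4 N near its free edge.
- lid_hinge (a point): Middle of the hinge line, which runs along the case's y: at x = 65, z = 33 mm in the case's frame. The lid is a shallow tray 130 mm long from hinge to free edge, 166 mm wide and 20 mm thick. Open, its flat outer face looks backwards (case +x) and can be pushed from behind; shut, that face is on top, 53 mm above the table.
- lid_edge (a point): Middle of the lid's free edge, at its outer face: 130 mm from the hinge along the lid and 20 mm out from the hinge's plane. Shut, it is at x = -65, y = 0, z = 53 mm in the case's frame.
- slab_up: The coin holder standing on edge at the front end of one recess, left or right: clear plastic, 60 mm wide, 86 tall, 9 thick, about 50 g, silver coin on a dark inset, paper label; top 106 mm above the table. Origin: middle of its bottom edge. Its z points to its top edge, y along its width, x through its thickness: to the hinge side while it stands, straight down once it lies face up.
- slab_up_top (a point): Middle of that holder's top edge, 86 mm from its origin along its z. The holder stands freely on its 9 mm thick edge; pushed near the top from the front it turns about its bottom edge and falls back into the recess.
- slab_flat: The other coin holder, of the same kind, already lying flat and face up in the other recess, its upper face 29 mm above the table. Origin: middle of its bottom edge, on the recess floor; its x points to its top edge, z up. To be left alone.
- tube: Bystander: upright coin tube, 46 mm across its white cap, 82 mm tall, beside the case. Origin: centre of its underside.
- loupe: Bystander: small steel folding loupe, swung open, lying beside the case, 71 x 29 x 13 mm. Origin: on its underside, near its middle.
- medal: Bystander: bronze medal lying in front of the case, 72 mm across, 9 mm thick. Origin: centre of its underside.
Not all that is in view belongs to the job. Leave any orange look-alike of the slab_up alone. What is shaped like the case but orange is not meant.

How it is judged:
By the outcome, as a careful person would: the job done as asked, in the order asked, and still so for the second after the job is handed in, with the robot touching nothing.
It also fails if it takes over 45 s, if anything falls off the work surface, if the arm or the gripper's body presses on something with over 40 N, if the wrist force passes 120 N, or if a joint passes its speed limit or range.

## Working session

There is one attempt and no reset: what is moved stays moved. The work goes in short steps, Python scripts to look and compute and a shell command to move; the robot and the scene stay as the last step left them, time stands still between calls to the robot, and variables do not carry over. Pictures are saved under pics/ and viewed, about 8 in all and at most 12, crops included, and the job is handed in when it is done.

```bash
ls; mkdir -p pics
cat > h.py <<'E'
import numpy as np, cv2
from scipy.spatial.transform import Rotation as R
from station import arm, vision, ticket
def snap(n,tag):
    d=vision.read_camera(n); np.savez('pics/'+tag+'.npz',**{k:np.array(v) for k,v in d.items()})
    cv2.imwrite('pics/'+tag+'.png',d['image'][:,:,::-1]); return d
def load(tag): return dict(np.load('pics/'+tag+'.npz'))
def rot(a):
    a=np.array(a); return a if a.shape==(3,3) else R.from_quat(a).as_matrix()
def pt(d,u,v,z=None):
    "world point of pixel by depth, or on plane z"
    f=210/np.tan(np.radians(float(d['fovy']))/2)
    r=np.array([(u-d['cx'])/f,(v-d['cy'])/f,1.]); M=rot(d['attitude'])
    if z is None:
        return d['xyz']+M@(r*d['depth'][int(round(v)),int(round(u))])
    w=M@r; return d['xyz']+w*((z-d['xyz'][2])/w[2])
E
python3 - <<'E'
from h import *
for n in('scene','top'):
    d=snap(n,n+'0'); print(n,d['fovy'],d['xyz'],d['attitude'])
print(arm.get_state())
E
```

```text
pics
scene 44.61816522420622 [ 1.14409728 -0.39220944  0.93495151] [ 0.81867373  0.45808147 -0.16226898 -0.30594683]
top 46.49137555720001 [0.4583643  0.01484029 1.18106939] [ 0.70973518 -0.70363141  0.02319072 -0.02531798]
{'clock': 0.1, 'qpos': array([ 9.98865793e-01,  1.59044366e-01,  1.59812565e+00,  8.40770172e-06,
        1.38618497e+00, -2.10081775e-01]), 'dq': array([ 0.00193894, -0.00290679, -0.0017504 , -0.00163632, -0.00043714,
       -0.00047415]), 'joint_efforts': array([-3.57183808e-04, -3.96987462e+01, -3.32339072e+01, -1.31676657e-04,
        4.16234398e-03,  1.06107166e-05]), 'position': array([0.20325703, 0.53729206, 0.23037289]), 'orientation': array([ 1.79939635e-01,  9.83677260e-01, -8.13086407e-04, -3.39648912e-04]), 'ft_force': array([-0.90118503, -0.38320516,  0.31144181]), 'torque': array([ 0.00499236, -0.00172502,  0.03430267]), 'grip_width': 0.08525132373178129}
```

View pics/top0.png

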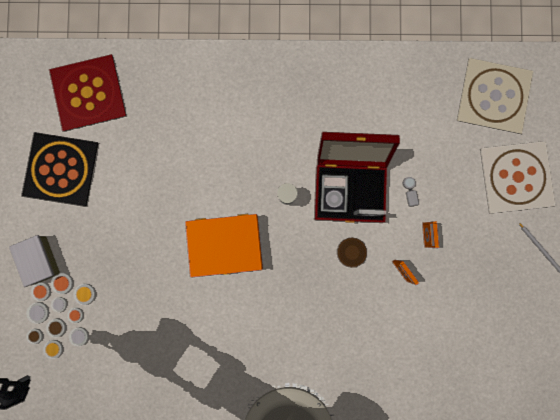

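View pics/scene0.png

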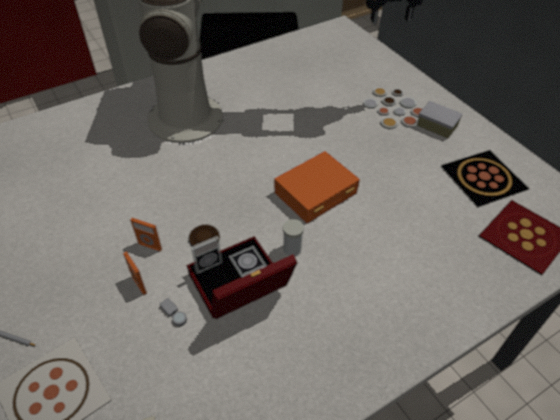

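Top view: the case is at about (352,180) with the lid leaning up/back (320-398, 133-167). The standing slab is in the right recess at about (370,212), the flat one in the left recess at (334,195). The tube is at (290,193), the loupe at (411,190) and the medal at (352,252). The scene view agrees. Next I'll enlarge the case.

Run:
```python
from h import *
d=load('top0'); im=cv2.cvtColor(d['image'][120:230,300:430],cv2.COLOR_RGB2BGR)
im=cv2.convertScaleAbs(cv2.resize(im,None,fx=5,fy=5,interpolation=cv2.INTER_CUBIC),alpha=1.6,beta=15)
cv2.imwrite('pics/crop1.png',im)
```

```text
(no output)
```

View pics/crop1.png

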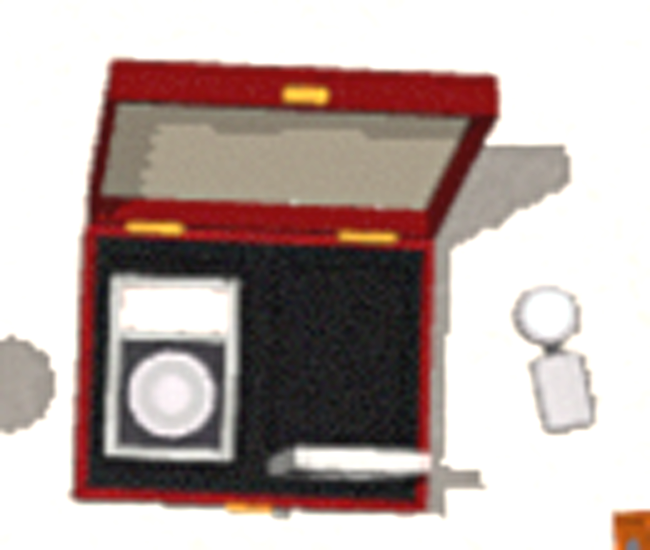

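The tray corners in crop pixels (÷5, +300/+120) are (75,495), (428,510), (88,230) and (433,240). The slab's top edge runs from (295,460) to (430,463), and the lid's free edge from (112,62) to (497,78).

Run:
```python
from h import *
d=load('top0')
g=lambda x,y,z=None: pt(d,300+(x+.5)/5-.5,120+(y+.5)/5-.5,z).round(4)
FL,FR,BL,BR=[g(x,y,.033) for x,y in((78,490),(428,505),(90,230),(433,240))]
print('tray',FL,FR,BL,BR,np.linalg.norm(FL-FR),np.linalg.norm(FL-BL))
yaw=np.arctan2(*(FL-FR)[[1,0]])-np.pi/2; yaw2=np.arctan2(*((BL-BR))[[1,0]])-np.pi/2
print('yaw',yaw,yaw2)
c=(FL+FR+BL+BR)/4;print('c',c)
for x,y in((295,460),(350,460),(400,462),(420,463)): print('slab',g(x,y),g(x,y,.106))
for x,y in((130,75),(250,75),(400,85),(480,90)): print('lidedge',g(x,y))
for x,y in((170,150),(300,160),(400,180)): print('lidin',g(x,y))
# depth cloud in case frame
v,u=np.mgrid[138:226,308:408]
f=210/np.tan(np.radians(float(d['fovy']))/2)
r=np.stack([(u-d['cx'])/f,(v-d['cy'])/f,np.ones(u.shape)],-1)*d['depth'][138:226,308:408,None]
P=(r@rot(d['attitude']).T+d['xyz']).reshape(-1,3)
y=(yaw+yaw2)/2;Q=(P-[c[0],c[1],0])@np.array([[np.cos(y),-np.sin(y),0],[np.sin(y),np.cos(y),0],[0,0,1]])
m=(Q[:,2]>.095)&(Q[:,0]<0);print('slabtop case',Q[m].min(0),Q[m].max(0),Q[m].mean(0),P[m].mean(0),m.sum())
m=(Q[:,2]>.06)&(Q[:,0]>.03)
for z in np.arange(.06,.2,.02):
    k=m&(abs(Q[:,2]-z)<.01)
    if k.any():print(z,Q[k].mean(0).round(4),Q[k].min(0).round(3),Q[k].max(0).round(3))
for x,y in((545,315),(565,390),(0,385),(282,510)): print('other',g(x,y))
print('tube',pt(d,288,193),'medal',pt(d,352,252),'orange',pt(d,405,270),pt(d,431,235))
```

```text
tray [ 0.5044 -0.0601  0.033 ] [ 0.4988 -0.2244  0.033 ] [ 0.6275 -0.0653  0.033 ] [ 0.6241 -0.2275  0.033 ] 0.16439540747843293 0.1232097804559362
yaw -0.03407080321959288 -0.020958706221157808
c [ 0.5637   -0.144325  0.033   ]
slab [ 0.5154 -0.1507  0.1067] [ 0.5155 -0.1508  0.106 ]
slab [ 0.5158 -0.1752  0.1046] [ 0.5157 -0.175   0.106 ]
slab [ 0.5151 -0.1973  0.1042] [ 0.515 -0.197  0.106]
slab [ 0.5147 -0.2061  0.1041] [ 0.5146 -0.2057  0.106 ]
lidedge [ 0.6769 -0.0739  0.1508]
lidedge [ 0.6769 -0.1247  0.1528]
lidedge [ 0.6729 -0.1883  0.1539]
lidedge [ 0.6707 -0.2219  0.1554]
lidin [ 0.6565 -0.0977  0.0857]
lidin [ 0.6538 -0.1576  0.0783]
lidin [ 0.6474 -0.2059  0.0638]
slabtop case [-0.10967467 -0.06672927  0.09706915] [-0.04211257  0.15620712  1.18106939] [-0.06136154  0.00792789  0.35282684] [ 0.5025798  -0.13471198  0.35282684] 152
0.06 [ 0.084  -0.0037  0.0647] [ 0.071 -0.082  0.06 ] [0.088 0.082 0.07 ]
0.08 [ 0.0886 -0.0003  0.0801] [ 0.074 -0.082  0.07 ] [0.095 0.084 0.09 ]
0.1 [ 0.0943 -0.0017  0.1002] [ 0.079 -0.081  0.09 ] [0.102 0.084 0.11 ]
0.12000000000000001 [ 0.0994 -0.0013  0.1188] [ 0.085 -0.082  0.11 ] [0.109 0.084 0.13 ]
0.14 [ 0.0952 -0.0052  0.1369] [ 0.091 -0.082  0.13 ] [0.103 0.084 0.149]
0.16000000000000003 [ 0.1017 -0.0096  0.1565] [ 0.096 -0.082  0.15 ] [0.109 0.084 0.163]
other [ 0.5911 -0.2851  0.0135]
other [ 0.5551 -0.2943  0.0135]
other [ 0.5564 -0.0243 -0.0011]
other [ 0.4969 -0.1608 -0.0005]
tube [0.5579101  0.00463921 0.07658107] medal [ 0.42406133 -0.14948189  0.01111141] orange [ 0.38737559 -0.25700265  0.08470224] [ 0.46575881 -0.32204292  0.06387423]
```

The case is at about (0.564, -0.144), yaw ≈ -0.028. The slab is at x≈0.515, y≈-0.181 and the lid angle is about 1.8. The heights and sizes fit the given ones. Next I move to a point in front of the slab, staying high, with the fingers shut.

```bash
python3 -m handwheel '[[0,-490,-582,0,-19],[0,-490,-582,0,-19],[0,-490,-582,0,-19],[0,-490,-582,0,-19],[0,-490,-582,0,-19],[0,-490,-582,0,-19],[0,-490,-582,0,-19],[0,-490,-582,0,-19],[0,-490,-582,0,-19],[0,-490,-582,0,-19],[0,-490,-582,0,-19],[0,-490,-582,0,-19],[0,-490,-582,0,-19],[0,-490,-582,0,-19],[0,-490,-582,0,-19],[0,-490,-582,0,-19],[0,-490,-582,0,-19],[0,-490,-582,0,-19],[0,-490,-582,0,-19],[0,-490,-582,0,-19]]'
```

```text
clock: 1.77
position: [0.456, -0.1828, 0.2307]
orientation: [0.017, 1.0, 0.0, -0.0]
ft_force: [0.2, 0.3, -0.0]
grip_width: 0.0
```

```bash
python3 -m handwheel '[[0,0,0,40,0],[0,0,0,80,0],[0,0,0,110,0],[0,0,0,130,0],[0,0,0,138,0],[0,0,0,138,0],[0,0,0,138,0],[0,0,0,138,0]]'
python3 - <<'E'
from h import *
d=snap('wrist','w1');d2=snap('scene','s1'); im=cv2.imread('pics/s1.png')[200:330,130:310]
a=cv2.resize(im,None,fx=3,fy=3,interpolation=cv2.INTER_CUBIC)
w=cv2.resize(cv2.imread('pics/w1.png'),(520,390)); 
a=cv2.resize(a,(540,390));cv2.imwrite('pics/m1.png',cv2.resize(np.hstack([w,a]),(800,294)))
E
```

```text
clock: 2.43
position: [0.457, -0.1804, 0.0953]
orientation: [0.015, 1.0, -0.001, 0.001]
ft_force: [0.0, -0.6, 1.0]
grip_width: -0.0002
```

View pics/m1.png

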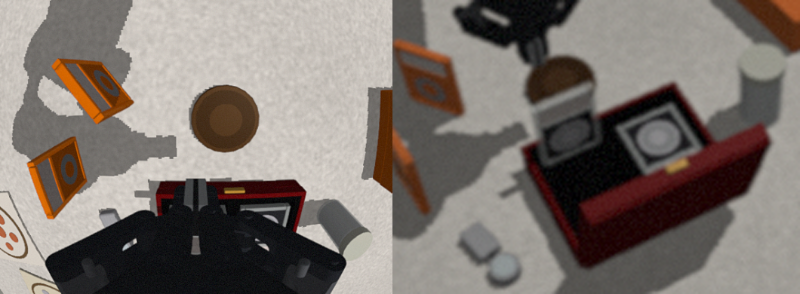

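The wrist view shows the fingers (197,200) centred in front of the slab. The scene view shows the slab standing at (565,125). Now a slow push backwards.

```bash
python3 -m handwheel '[[0,-15,0,0,0],[0,-30,0,0,0],[0,-36,0,0,0],[0,-40,0,0,0],[0,-43,0,0,0],[0,-46,0,0,0],[0,-49,0,0,0],[0,-52,0,0,0],[0,-55,0,0,0],[0,-58,0,0,0],[0,-61,0,0,0],[0,-64,0,0,0],[0,-67,0,0,0],[0,-67,0,0,0],[0,-67,0,0,0],[0,-67,0,0,0],[0,-67,0,0,0],[0,-67,0,0,0]]'
python3 - <<'E'
from h import *
d=snap('top','t2');d2=snap('scene','s2'); im=cv2.imread('pics/s2.png')[200:330,130:310]
a=cv2.resize(im,(540,390),interpolation=cv2.INTER_CUBIC)
w=cv2.resize(cv2.imread('pics/t2.png')[120:240,280:440],(520,390)); 
cv2.imwrite('pics/m2.png',cv2.resize(np.hstack([w,a]),(800,294)))
E
```

```text
clock: 4.03
position: [0.5227, -0.182, 0.0933]
orientation: [0.015, 1.0, 0.0, -0.0]
ft_force: [0.9, -0.0, -0.1]
grip_width: 0.0003
```

View pics/m2.png

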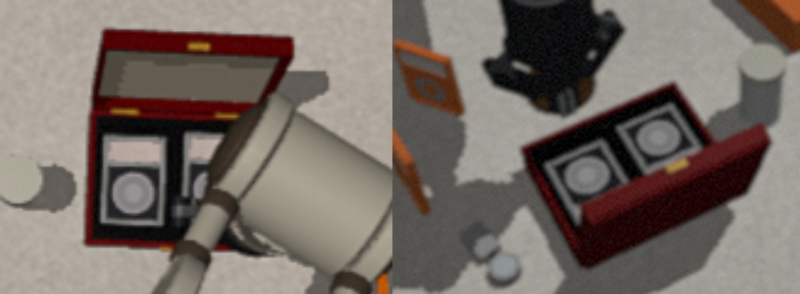

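The slab lies flat: in the scene view both holders sit in their recesses, at (585,175) and (658,135), with the lid still open. Next I go up and over to behind the lid, then check the slab's height from above.

```bash
python3 -m handwheel '[[0,0,0,-40,0],[0,0,0,-80,0],[0,0,0,-120,0],[0,0,0,-160,0],[0,-30,10,-165,0],[0,-70,20,-165,0],[0,-110,30,-165,0],[0,-150,41,-165,0],[0,-190,41,-165,0],[0,-211,41,-165,0],[0,-211,41,-165,0],[0,-211,41,-165,0],[0,-211,41,-165,0],[0,-211,41,-165,0]]'
python3 - <<'E'
from h import *
d2=snap('scene','s3'); im=cv2.imread('pics/s3.png')[150:330,100:340]
cv2.imwrite('pics/m3.png',cv2.resize(im,(800,600),interpolation=cv2.INTER_CUBIC))
# scene crop m2 pixel -> full
f=lambda x,y:(130+(x-392.)*180/408, 200+y*130/294)
for n,p in (('up',(585,175)),('up',(562,170)),('up',(600,190)),('flat',(658,135)),('flat',(640,115)),('flat',(680,145))):
    print(n,pt(load('s2'),*f(*p)).round(4))
E
```

```text
clock: 5.3
position: [0.7342, -0.1477, 0.2591]
orientation: [0.015, 1.0, -0.0, 0.0]
ft_force: [-0.1, -0.6, 0.7]
grip_width: -0.0001
up [ 0.5573 -0.1834  0.0287]
up [ 0.539  -0.1986  0.0255]
up [ 0.578  -0.1786  0.0265]
flat [ 0.5519 -0.1025  0.028 ]
flat [ 0.5165 -0.1033  0.0202]
flat [ 0.5739 -0.0908  0.0293]
```

View pics/m3.png

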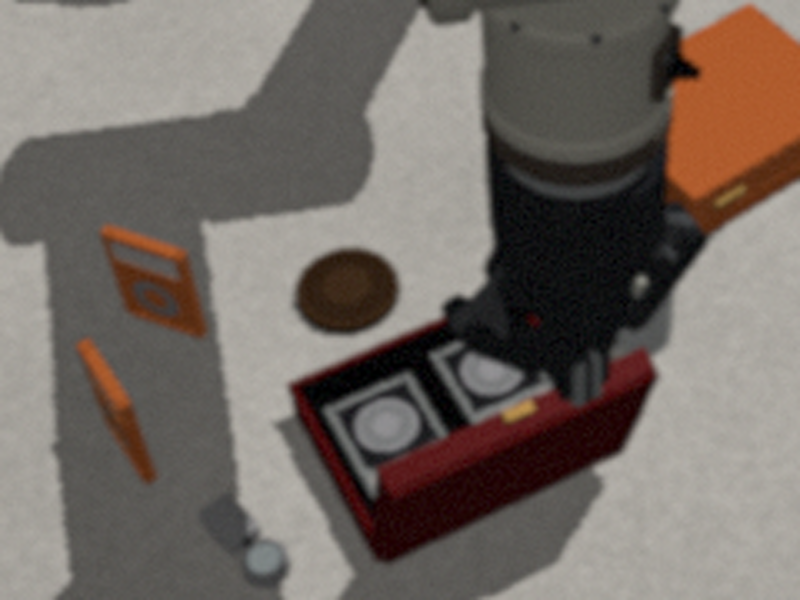

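The slab's face is at 28 mm, the same as the other holder's, so it is down. The finger is behind and above the lid edge. I descend behind the lid and push it to upright and slightly past.

```bash
python3 -m handwheel '[[0,0,0,40,0],[0,0,0,80,0],[0,0,0,115,0],[0,0,0,129,0],[0,0,0,129,0],[0,0,0,129,0],[0,0,0,129,0]]'; python3 -m handwheel '[[0,10,0,0,0],[0,20,0,0,0],[0,28,0,0,0],[0,35,0,0,0],[0,42,0,0,0],[0,49,0,0,0],[0,56,0,0,0],[0,63,0,-1,0],[0,70,0,-3,0],[0,76,0,-4,0],[0,82,0,-5,0],[0,88,0,-6,0],[0,94,0,-7,0],[0,100,0,-7,0],[0,105,0,-7,0],[0,109,0,-7,0],[0,109,0,-7,0],[0,109,0,-7,0]]'
python3 - <<'E'
from h import *
d2=snap('scene','s4'); im=cv2.imread('pics/s4.png')[150:330,100:340]
cv2.imwrite('pics/m4.png',cv2.resize(im,(640,480),interpolation=cv2.INTER_CUBIC))
E
```

```text
clock: 5.93
position: [0.7367, -0.1482, 0.1335]
orientation: [0.015, 1.0, -0.001, 0.003]
ft_force: [0.1, 0.8, 0.7]
grip_width: 0.0001
clock: 7.43
position: [0.6254, -0.144, 0.136]
orientation: [0.015, 1.0, 0.0, -0.001]
ft_force: [0.3, 0.7, -0.2]
grip_width: -0.0004
```

View pics/m4.png

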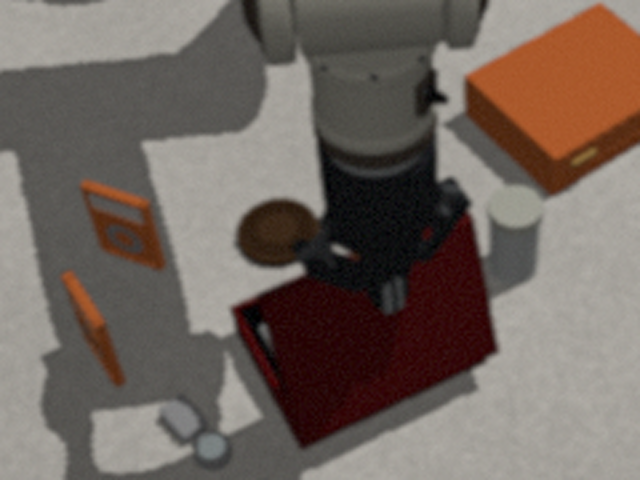

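The lid is past upright, with the fingertip on its outer face at (392,295). I carry on along the arc to shut.

```bash
python3 -m handwheel '[[0,7,0,1,0],[0,15,0,2,0],[0,22,0,4,0],[0,30,0,7,0],[0,37,0,10,0],[0,44,0,14,0],[0,50,0,18,0],[0,56,0,23,0],[0,62,0,28,0],[0,67,0,33,0],[0,72,0,39,0],[0,77,0,45,0],[0,81,0,51,0],[0,85,0,56,0],[0,87,0,62,0],[0,89,0,68,0],[0,91,0,74,0],[0,93,0,79,0],[0,94,0,82,0],[0,94,0,83,0]]'; python3 -m handwheel '[[0,0,0,1,0],[0,0,0,1,0],[0,0,0,1,0]]'
```

```text
clock: 9.15
position: [0.5315, -0.1411, 0.053]
orientation: [0.015, 1.0, 0.0, -0.001]
ft_force: [-4.0, 2.2, 8.1]
grip_width: -0.0001
clock: 9.4
position: [0.5315, -0.1411, 0.053]
orientation: [0.015, 1.0, 0.0, -0.001]
ft_force: [-5.0, 1.1, 8.4]
grip_width: -0.0002
```

It is pressing 8 N at z = 53 mm, so the lid is on its stop. I back off straight up and check.

```bash
python3 -m handwheel '[[0,0,0,-20,0],[0,0,0,-60,0],[0,0,0,-100,0],[0,0,0,-140,0],[0,0,0,-180,0],[0,0,40,-200,0],[0,0,80,-200,0],[0,0,120,-200,0],[0,0,160,-200,0],[0,0,200,-200,0],[0,0,240,-200,0],[0,0,280,-200,0],[0,0,320,-200,0],[0,0,320,-200,0],[0,0,320,-200,0],[0,0,320,-200,0],[0,0,320,-200,0]]'
python3 - <<'E'
from h import *
d=snap('top','t5');d2=snap('scene','s5')
a=cv2.resize(cv2.imread('pics/s5.png')[180:330,110:310],(400,300)); b=cv2.resize(cv2.imread('pics/t5.png')[110:290,250:490],(400,300))
cv2.imwrite('pics/m5.png',np.hstack([b,a]))
for u,v in((325,218),(352,218),(380,218),(325,180),(380,180),(352,195),(352,170)): print(u,v,pt(d,u,v).round(4))
E
```

```text
clock: 10.82
position: [0.5419, 0.1774, 0.2522]
orientation: [0.016, 1.0, -0.0, -0.0]
ft_force: [0.3, -0.4, -0.4]
grip_width: -0.0001
325 218 [ 0.5029 -0.0815  0.052 ]
352 218 [ 0.5034 -0.1438  0.0519]
380 218 [ 0.5039 -0.2078  0.0551]
325 180 [ 0.5912 -0.0813  0.0515]
380 180 [ 0.5921 -0.2087  0.0528]
352 195 [ 0.5566 -0.1436  0.0537]
352 170 [ 0.6147 -0.1436  0.0545]
```

View pics/m5.png

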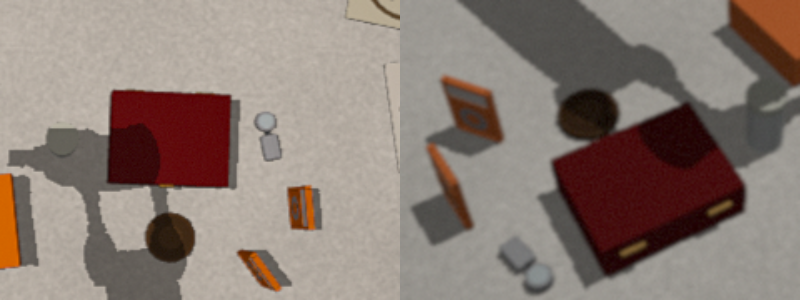

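The lid is flat and shut (108-230, 92-186 in the top crop), with its top at 52-55 mm from front to back. The tube, loupe, medal and orange items are where they were, so I hand in.

```bash
python3 -c "
from station import ticket; print(ticket.job_done())"
```

```text
the job is handed in; nothing more can be done
None
```

The red coin case is closed and the job is handed in, at about 11 s on the robot's clock. I tipped the standing holder (right recess) over backwards with the closed fingertips while the lid was wide open. Then I pushed the lid over from behind along its arc until it was shut.

- **Holder:** before the lid moved, its face measured 26–29 mm above the table, against 28–29 mm for the other holder. Both lay flat in their recesses. One reading near the other holder's edge came out at 20 mm, which I take to be the recess floor beside it.
- **Lid:** the fingertip met a firm 8 N at a height of 53 mm. After the arm backed off, the lid's top measured 52–55 mm from front to back, against 53 mm when fully shut.
- **Surroundings:** by eye in the last pictures, the tube, loupe, medal and orange look-alikes had not moved. The robot was touching nothing.

No check failed.

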